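# Repack the loose parts of a fuel-line press tool into its accessory case

### The arm

A 7-joint arm with a two-finger parallel gripper is mounted at the origin on the work surface. World frame = base frame: x ahead of the robot, y to its left, z up, the work surface at z = 0. Lengths are in m, angles in rad, forces in N, time in s.
With the tool pointing down it reaches from about 0.425 to 0.975 m from the base axis. Payload 16.7 kg.
Tool frame: the origin (TCP) lies at the very end of the fingers, on their centre line; the grasp point (between the pads) lies 19 mm behind it; z points along the fingers, y is the line along which they close (so a half turn about z gives the same grasp; the last joint's range is limited). The gripper opens to 85 mm and grips with 20 to 120 N. Pads are 22 mm wide; open, the fingers measure 114 mm over their backs; the gripper's body (76 mm by 85 mm) begins 54 mm behind the grasp point. The pads swing forward as they close: fully open they stand 13 mm farther back than shut.
Start: joints at [-1.258, 0.426, 0.074, 1.606, -0.034, 1.111, -0.067], TCP at [0.301, 0.604, 0.231] pointing down, gripper open.
Joint ranges: [-2.85, 2.85], [-0.5, 2.14], [-1.23, 1.37], [0.21, 2.46], [-1.02, 4.16], [0.16, 2.05], [-2.73, 2.73]. Speed limits (rad/s): [1.89, 1.89, 2.39, 2.39, 3.01, 3.01, 3.01].

### API

Orientations are given as a rotation vector (axis times angle).
In Python, from rig import robot, grab_frame, boxes_of, trace gives the robot as it stands. Calls block until the motion is done:
- robot.reach(position, orientation): joint-space move of the TCP to a pose.
- robot.move_straight(position, frame=None, max_speed=0.15): straight line of the TCP; frame=None keeps the orientation; max_speed is the mean speed in m/s.
- robot.move_j(angles): joint-space move.
- robot.set_gripper(opening): finger opening in m; the grip force is fixed at half the most; returns when the fingers have stopped.
- robot.hold(seconds).
- robot.solve_ik(position, orientation): joint angles nearest the present ones, or None.
- grab_frame(name): name is "scene" or "top" or "wrist"; returns a dict with "img" (384x512x3 uint8, red, green, blue), "z_map" (384x512 float32, m along the optical axis (not along the pixel's ray), 0 where there is no reading), "K" (3x3 intrinsics, pixels), "world_to_cam" (4x4, takes a point from world to camera coordinates); the wrist camera has in their place "T_tool_cam" (4x4, takes a point from camera to tool coordinates, whose origin is the TCP and whose axes are the flange's). Camera axes: x right, y up, looking along -z (the intrinsics and any distortion apply to the point x, -y, -z); pixel columns grow to the right and rows downward; lengths in m; the calibration is good to about 2 mm. A picture is of the moment at which its call begins: read the wrist's pose just before it.
A pose or a line that the arm cannot do raises robot.MotionError and nothing moves.
- robot.hand_in(): hands the job in; it is judged then, once.
Trained networks look in the newest picture that a camera, given by its name, has taken for a name from the list of things; names that differ only in an ending like _2 or _b are one class to them, and where a whole thing is asked for, a point or a joint stands for the part that bears it (a point fixed in the world has none). Each returns a list of dicts, best first, with "p" (0 to 1); they miss things now and then, are a little off and sometimes report something else, mostly with a low value. They report only what shows in the picture. A call takes as long as a camera call. They do not tell look-alikes from the thing itself.
- boxes_of(thing, camera): "pixel" ([column, row] in pixels, amid what is visible of it).
- trace(thing, camera): "mask" (384x512 bool, what is visible of it) and "pixel" ([column, row] in pixels, amid what is visible of it).
Readings, each from a call of its own:
- robot.current_time(): time.
- robot.current_q(): joint angles.
- robot.current_qvel(): joint speeds.
- robot.current_effort(): joint torques, N m.
- robot.current_ee_pos(): TCP position.
- robot.current_tool_rot(): TCP orientation.
- robot.current_ft_force(): force on the tool from outside, world axes, zero at the start.
- robot.current_moment(): the same for the moment, N m.
- robot.current_finger_gap(): finger opening in m.
- robot.current_grasp_force(): force on a finger pad.
Only numpy, scipy, OpenCV 4.12 (cv2) and the standard library are available. Lean on these libraries where they do the work, as an engineer would, in place of code of your own. Each camera call takes 0.05 s, during which the arm holds its last target. There are 200 camera calls.

### The job

The press tool's five loose parts are lying on the bench mat: put each one back in the open tool case, lying flat on the floor of the pocket made for it. The two V-jaws go side by side in the twin pocket, the mandrel in the long narrow pocket, the U-shaped fork in the wide pocket so that the tongue stands in its slot, and the collar in the round pocket. Set the parts down rather than dropping them, and leave the yellow hand tool where it lies.

Things in the scene. Friction and masses are not known exactly. Their poses are not given: they have to be found in the camera images.
- jaw_a: One of two identical aluminium V-jaws: block 44 (x) x 26 (y) x 24 mm high, V groove 14 mm wide, 9 mm deep across the middle of its top along y, two dark screw heads. Best gripped over its 44 mm length, on its flat ends, clear of the other jaw's bay. About 70 g. Origin: centre of its underside, z up. Starts loose on a 3 mm mat.
- jaw_b: One of two identical aluminium V-jaws: block 44 (x) x 26 (y) x 24 mm high, V groove 14 mm wide, 9 mm deep across the middle of its top along y, two dark screw heads. Best gripped over its 44 mm length, on its flat ends, clear of the other jaw's bay. About 70 g. Origin: centre of its underside, z up. Starts loose on a 3 mm mat.
- mandrel: Steel push mandrel lying on its side, 72 mm long along x: square body 24 x 24 mm, x = -36 to +12 mm, then a round stepped nose 14 to 18 mm thick, x = +12 to +36 mm, its axis 12 mm up. Grip the body across y, best at x = -10 mm, by its centre of mass. About 240 g. Origin: centre of its underside, z up. Starts loose on a 3 mm mat.
- fork: Steel U-shaped connector fork, 56 (x) x 48 (y) x 24 mm high. Its slot, 24 mm wide, goes through from top to bottom and runs from x = -6 mm to the open end at x = +28 mm; arms 12 mm thick, bridge 22 mm. Grip it across y (48 mm). About 280 g. Origin: centre of its underside, z up. Starts loose on a 3 mm mat.
- collar: Steel knurled collar (thick ring), 42 mm outside, 20 mm bore, 24 mm high, standing on its flat face. About 180 g. All five parts start at least 90 mm apart, centre to centre. Origin: centre of its underside, z up. Starts loose on a 3 mm mat.
- jaw_insert: Grey plastic insert 104 x 104 mm, 34 mm high, fixed in the open black tool case; origin at the centre of its underside, z up, sides along x and y. Pocket floor at z = 24 mm, pocket 10 mm deep, lined dark. Twin pocket: two bays, each 60 (x) x 42 (y) mm, at x = 0, y = -24 and +24 mm, 6 mm wall between. One jaw in each, either one, its length along the insert's x, either way round.
- mandrel_insert: Grey plastic insert 104 x 104 mm, 34 mm high, fixed in the open black tool case; origin at the centre of its underside, z up, sides along x and y. Pocket floor at z = 24 mm, pocket 10 mm deep, lined dark. One long narrow pocket, 88 (x) x 40 (y) mm, centred; the mandrel lies in it along x, nose either way. Insert tops and case rim are level.
- fork_insert: Grey plastic insert 104 x 104 mm, 34 mm high, fixed in the open black tool case; origin at the centre of its underside, z up, sides along x and y. Pocket floor at z = 24 mm, pocket 10 mm deep, lined dark. Centred pocket 72 (x) x 64 (y) mm with a tongue 6 mm thick, 10 mm high, at y = 0 from x = +3 mm to the +x wall. The fork lies with its x along the insert's x, open end to +x.
- collar_insert: Grey plastic insert 104 x 104 mm, 34 mm high, fixed in the open black tool case; origin at the centre of its underside, z up, sides along x and y. Pocket floor at z = 24 mm, pocket 10 mm deep, lined dark. One round pocket, 58 mm across, centred. The four inserts sit 2 x 2 at 106 mm pitch, in any order, turned alike; the open lid lies flat beyond them, 30 mm high.
- press_tool: Bystander: yellow and steel hand press tool lying flat beyond the mat. Origin at its underside; it reaches 165 mm each way along its y, 52 mm towards the robot (-x), 180 mm away, 40 mm high; 0.9 kg. A bottle, a mug and a screwdriver, not needed, are 0.45 m or more left or right of the robot's middle line.
Not all that is in view belongs to the job. Leave any blue or purple look-alike of the mandrel alone. What is shaped like the jaw_b but purple is not meant.

How it is judged:
At the end, for the whole second after the job is handed in: Both jaws in the jaw insert, one in each bay, and mandrel, fork and collar each in its own insert with its origin within 15 mm of the insert's centre; every part's underside within 3 mm of the pocket floor's height, tilted less than 0.1 rad, at rest and touched by no finger (z of jaw_a in the frame of jaw_insert between 0.021 and 0.027 m and angle between each of jaw_a, jaw_b, mandrel, fork, collar's own z axis and vertical below 0.1 rad and linear speed of each of jaw_a, jaw_b, mandrel, fork, collar below 0.02 m/s and contact force between each of jaw_a, jaw_b, mandrel, fork, collar and the fingers below 0.05 N and z of jaw_b in the frame of jaw_insert between 0.021 and 0.027 m and ((x of jaw_a in the frame of jaw_insert between -0.014 and 0.014 m and y of jaw_a in the frame of jaw_insert between 0.01 and 0.038 m and x of jaw_b in the frame of jaw_insert between -0.014 and 0.014 m and y of jaw_b in the frame of jaw_insert between -0.038 and -0.01 m) or (x of jaw_a in the frame of jaw_insert between -0.014 and 0.014 m and y of jaw_a in the frame of jaw_insert between -0.038 and -0.01 m and x of jaw_b in the frame of jaw_insert between -0.014 and 0.014 m and y of jaw_b in the frame of jaw_insert between 0.01 and 0.038 m)) and z of mandrel in the frame of mandrel_insert between 0.021 and 0.027 m and horizontal distance between mandrel and mandrel_insert below 0.015 m and z of fork in the frame of fork_insert between 0.021 and 0.027 m and horizontal distance between fork and fork_insert below 0.015 m and z of collar in the frame of collar_insert between 0.021 and 0.027 m and horizontal distance between collar and collar_insert below 0.015 m).
It fails at once if a part is dropped: it moves faster than 0.8 m/s while no finger touches it (a fall of more than about 30 mm) ((linear speed of jaw_a above 0.8 m/s and contact force between jaw_a and the fingers below 0.02 N) or (linear speed of jaw_b above 0.8 m/s and contact force between jaw_b and the fingers below 0.02 N) or (linear speed of mandrel above 0.8 m/s and contact force between mandrel and the fingers below 0.02 N) or (linear speed of fork above 0.8 m/s and contact force between fork and the fingers below 0.02 N) or (linear speed of collar above 0.8 m/s and contact force between collar and the fingers below 0.02 N)).
It fails at once if the yellow hand tool is moved by more than 20 mm (distance of press_tool from where it was at the start of the episode above 0.02 m).
It also fails if it takes over 125 s, if anything falls off the work surface, if the arm or the gripper's body presses on something with over 40 N, if the wrist force passes 120 N, or if a joint passes its speed limit or range.

## Working session

There is one attempt and no reset: what is moved stays moved. The work goes in short steps, each a Python script; the robot and the scene stay as the last script left them, time stands still between calls to the robot, and variables do not carry over. Pictures are saved under pics/ and viewed, at most 14 in all, crops included, and the job is handed in when it is done.

```bash
mkdir -p pics; ls; python3 - <<'E'
from rig import robot, grab_frame, boxes_of, trace
import cv2, numpy as np
for n in ("scene","top"):
    f=grab_frame(n); cv2.imwrite(f"pics/{n}0.png",cv2.resize(f["img"][:,:,::-1],(768,576)))
    np.savez(f"{n}0.npz",**f)
    print(n,f["K"].round(1).tolist(),f["world_to_cam"].round(3).tolist())
    for t in ["jaw_a","mandrel","fork","collar","jaw_insert","mandrel_insert","fork_insert","collar_insert","press_tool"]:
        print(t,[(np.round(b["pixel"]).tolist(),round(b["p"],2)) for b in boxes_of(t,n)])
print(robot.current_time(), robot.current_tool_rot())
E
```

```text
pics
scene [[369.0, 0.0, 253.0], [0.0, 369.0, 194.6], [0.0, 0.0, 1.0]] [[0.633, 0.774, 0.014, -0.32], [-0.47, 0.37, 0.801, 0.214], [0.615, -0.514, 0.598, -1.326], [0.0, 0.0, 0.0, 1.0]]
jaw_a [([184.0, 221.0], 0.71), ([183.0, 246.0], 0.55), ([302.0, 240.0], 0.55)]
mandrel [([80.0, 267.0], 0.9), ([144.0, 226.0], 0.74), ([319.0, 160.0], 0.67), ([102.0, 206.0], 0.58)]
fork [([220.0, 202.0], 0.56)]
collar [([217.0, 230.0], 0.48)]
jaw_insert [([290.0, 168.0], 0.7)]
mandrel_insert [([318.0, 160.0], 0.65)]
fork_insert [([317.0, 186.0], 0.83)]
collar_insert [([343.0, 175.0], 0.69), ([318.0, 156.0], 0.19)]
press_tool [([257.0, 308.0], 0.76)]
top [[456.3, 0.0, 257.0], [0.0, 456.3, 195.7], [0.0, 0.0, 1.0]] [[0.003, -1.0, 0.014, -0.059], [0.986, 0.005, 0.168, -0.523], [-0.168, 0.013, 0.986, -1.049], [0.0, 0.0, 0.0, 1.0]]
jaw_a [([332.0, 188.0], 0.78), ([244.0, 132.0], 0.74), ([312.0, 226.0], 0.63)]
mandrel [([353.0, 233.0], 0.77), ([370.0, 296.0], 0.65), ([418.0, 227.0], 0.57)]
fork [([263.0, 222.0], 0.9), ([122.0, 205.0], 0.44)]
collar [([297.0, 189.0], 0.8)]
jaw_insert [([168.0, 209.0], 0.71), ([126.0, 163.0], 0.16)]
mandrel_insert [([121.0, 206.0], 0.77)]
fork_insert [([173.0, 166.0], 0.67), ([170.0, 208.0], 0.35)]
collar_insert [([128.0, 162.0], 0.83)]
press_tool [([310.0, 107.0], 0.8)]
1.0 [-7.19064368e-01 -3.05814967e+00  5.58780188e-05]
```

View pics/top0.png

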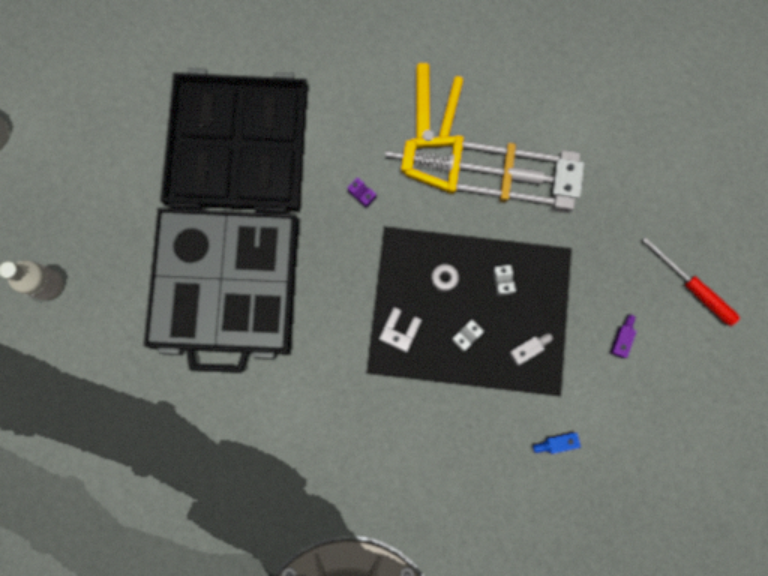

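View pics/scene0.png

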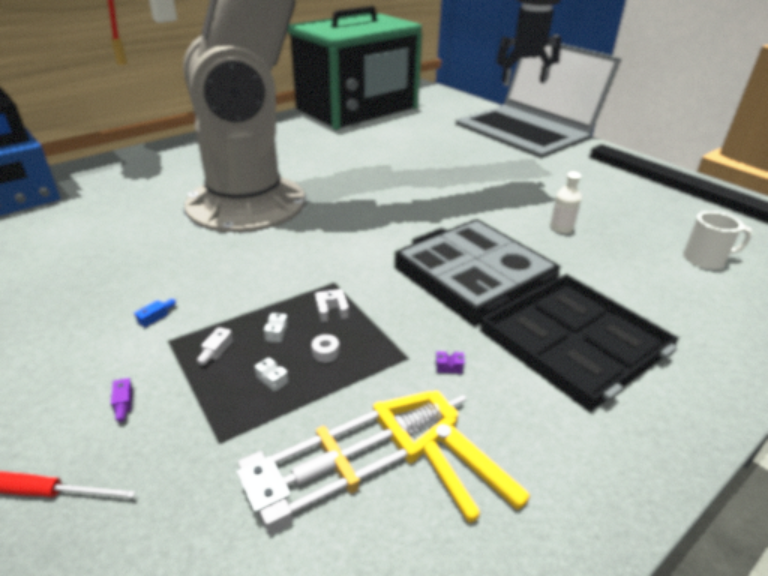

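The top view (768-wide picture) shows the parts on the mat: collar (445,277), jaws (505,280) and (468,335), fork (400,330) with its open end up, and mandrel (531,348) with its nose to the upper right.

The case is at left: round pocket (191,245), fork pocket (257,248) with the tongue from the top, mandrel pocket (185,310) and twin pocket (252,313). The purple and blue look-alikes lie off the mat.

The networks agree for the parts and for the inserts' best hits. Next I'll rectify the view and measure metrically.

```bash
cat > meas.py <<'E'
import numpy as np, cv2
from scipy.ndimage import map_coordinates
def load(n): return dict(np.load(n))
def cloud(f):
    z=f["z_map"]; K=f["K"]; v,u=np.mgrid[:z.shape[0],:z.shape[1]]
    c=np.stack([(u-K[0,2])*z/K[0,0],-(v-K[1,2])*z/K[1,1],-z],-1); W=np.linalg.inv(f["world_to_cam"])
    p=c@W[:3,:3].T+W[:3,3]; p[z==0]=np.nan; return p
def rect(f,z,x0,x1,y0,y1,r=0.0005):
    """orthophoto at height z: row -> x from x0, col -> y from y0"""
    X,Y=np.meshgrid(np.arange(x0,x1,r),np.arange(y0,y1,r),indexing="ij")
    P=np.stack([X,Y,0*X+z,0*X+1],-1)@f["world_to_cam"].T; K=f["K"]
    u=K[0,0]*P[...,0]/-P[...,2]+K[0,2]; v=K[1,1]*-P[...,1]/-P[...,2]+K[1,2]
    return cv2.remap(f["img"],u.astype(np.float32),v.astype(np.float32),cv2.INTER_CUBIC)
E
python3 - <<'E'
from meas import *
f=load("top0.npz"); print(f.keys())
p=cloud(f); 
def at(u,v,n=1): 
    q=p[v-n:v+n+1,u-n:u+n+1].reshape(-1,3); return np.nanmedian(q,0).round(4)
for n,(u,v) in dict(mat=(280,210),table=(230,260),collarpocket=(128,163),mandpocket=(123,206),rim1=(128,187),rim2=(147,150),fork=(266,227),mandrel=(351,234),jaw=(336,196),press=(310,107),lid=(160,100)).items(): print(n,at(u,v))
g=rect(f,0.027,0.42,0.68,-0.32,0.06); c=rect(f,0.04,0.42,0.72,0.1,0.42)
cv2.imwrite("pics/r_mat.png",g[:,:,::-1]); cv2.imwrite("pics/r_case.png",c[:,:,::-1])
E
```

```text
dict_keys(['img', 'z_map', 'K', 'world_to_cam'])
mat [ 0.4951 -0.114   0.0034]
table [ 3.72e-01  8.40e-03 -2.00e-04]
collarpocket [0.6057 0.259  0.0304]
mandpocket [0.4995 0.2663 0.0309]
rim1 [0.5438 0.253  0.0411]
rim2 [0.6363 0.2129 0.0395]
fork [ 0.4504 -0.0784  0.0264]
mandrel [ 0.4342 -0.283   0.0283]
jaw [ 0.5306 -0.2534  0.0059]
press [ 7.639e-01 -1.933e-01  6.000e-04]
lid [0.7745 0.1904 0.017 ]
```

```bash
cat > seg.py <<'E'
from meas import *
f=load("top0.npz"); r=0.0005
def comps(img,mask,x0,y0,amin):
    n,l,s,c=cv2.connectedComponentsWithStats(mask.astype(np.uint8))
    for i in range(1,n):
        if s[i,4]*r*r*1e6<amin: continue
        pts=np.argwhere(l==i)[:,::-1].astype(np.float32)
        R=cv2.minAreaRect(pts); box=cv2.boxPoints(R)
        cv2.polylines(img,[box.astype(int)],1,(255,0,0),1)
        b=box[:,::-1]*r+[x0,y0]; C=b.mean(0)
        e=[b[1]-b[0],b[2]-b[1]]; e.sort(key=lambda a:-np.hypot(*a))
        m=c[i][::-1]*r+[x0,y0]
        print("centre",C.round(4),"size mm",[round(float(np.hypot(*k))*1e3,1) for k in e],"long dir deg",round(float(np.degrees(np.arctan2(e[0][1],e[0][0])))%180,1),"centroid off mm",((m-C)*1e3).round(1),"area",round(float(s[i,4]*r*r*1e6)))
x0,y0=.40,-.34
g=rect(f,0.027,x0,.68,y0,0.06); gray=g.max(2).astype(int)
print("parts"); m=gray>115
# keep inside mat: dark hull
d=(cv2.morphologyEx(((g.max(2)<60)).astype(np.uint8),cv2.MORPH_OPEN,np.ones((25,25)))); h=cv2.convexHull(np.argwhere(d)[:,::-1].astype(np.int32))
k=np.zeros(d.shape,np.uint8); cv2.fillPoly(k,[h],1); k=cv2.erode(k,np.ones((9,9)))
comps(g,m&(k>0),x0,y0,200); cv2.imwrite("pics/r_mat.png",g[:,:,::-1])
x0,y0=.42,.12
c=rect(f,0.040,x0,.69,y0,.40); print("pockets"); comps(c,c.max(2)<75,x0,y0,800)
cv2.imwrite("pics/r_case.png",c[:,:,::-1])
E
python3 seg.py; python3 -c "
import cv2,numpy as np
a=cv2.imread('pics/r_mat.png');b=cv2.imread('pics/r_case.png');h=max(a.shape[0],b.shape[0]);
o=np.zeros((h,a.shape[1]+b.shape[1],3),np.uint8);o[:a.shape[0],:a.shape[1]]=a;o[:b.shape[0],a.shape[1]:]=b;print(o.shape);cv2.imwrite('pics/both.png',cv2.resize(o,(800,int(800*h/o.shape[1])))) "
```

```text
parts
centre [ 0.4414 -0.2927] size mm [71.2, 26.3] long dir deg 121.0 centroid off mm [-2.3  3.9] area 1477
centre [ 0.4692 -0.0798] size mm [58.2, 50.2] long dir deg 155.3 centroid off mm [-3.9  1.8] area 2080
centre [ 0.4605 -0.1887] size mm [46.3, 28.6] long dir deg 135.0 centroid off mm [0. 0.] area 1226
centre [ 0.5522 -0.2508] size mm [46.9, 29.4] long dir deg 8.1 centroid off mm [0.2 0.1] area 1195
centre [ 0.5555 -0.153 ] size mm [42.0, 42.0] long dir deg 90.0 centroid off mm [-0.2 -0. ] area 1163
pockets
centre [0.5548 0.2228] size mm [269.5, 205.5] long dir deg 0.0 centroid off mm [45.1  7.3] area 10777
centre [0.497  0.2636] size mm [88.1, 39.8] long dir deg 177.6 centroid off mm [-0.   0.1] area 3434
centre [0.492  0.1375] size mm [60.0, 35.0] long dir deg 0.0 centroid off mm [-0.5 -0.5] area 2035
centre [0.4937 0.1819] size mm [60.1, 41.3] long dir deg 177.4 centroid off mm [-0.1  0. ] area 2427
centre [0.5987 0.1534] size mm [72.3, 64.2] long dir deg 177.8 centroid off mm [-1.2  0.2] area 4299
centre [0.6027 0.2594] size mm [57.0, 56.9] long dir deg 157.4 centroid off mm [0.1 0.1] area 2574
(560, 1360, 3)
```

View pics/both.png

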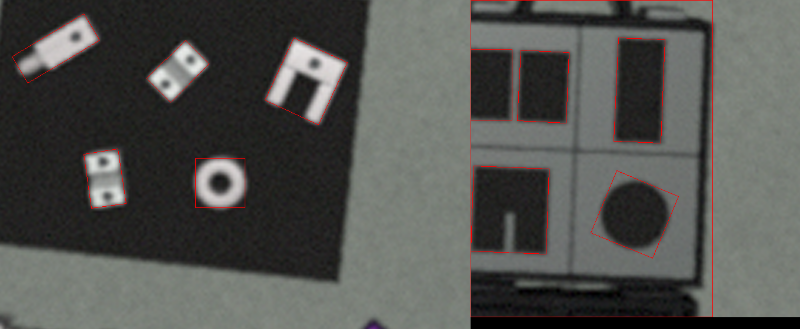

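Sizes all match the parts and pockets given, and the insert top is at z≈0.040, so the pocket floor is at ≈0.030. The annotated orthophoto shows every outline boxed cleanly, so I'm starting with the first jaw.

```bash
cat > act.py <<'E'
import numpy as np
from scipy.spatial.transform import Rotation as Ro
from rig import robot, grab_frame, boxes_of, trace
YAW=np.radians(-2.4); UP=0.13; FLOOR=0.030
def d2(a): return np.array([np.cos(a),np.sin(a)])
def loc(c,yaw,o): return np.array(c)+o[0]*d2(yaw)+o[1]*d2(yaw+np.pi/2)
def ori(phi):
    y=np.r_[d2(phi),0]; z=np.array([0,0,-1.]); return Ro.from_matrix(np.c_[np.cross(y,z),y,z]).as_rotvec()
# part: centre, yaw of part x, grasp offset along part x, closing-axis angle in part frame, width, TCP above underside
P=dict(jaw1=((.4605,-.1887),-45,0,0,.044,.0105), jaw2=((.5522,-.2508),8.1,0,0,.044,.0105),
       mandrel=((.4414,-.2927),-59,-.010,90,.024,.0125), fork=((.4692,-.0798),-24.7,-.005,90,.048,.0105),
       collar=((.5555,-.153),-2.4,0,90,.042,.0105))
JI=(.493,.1576)
G=dict(jaw1=loc(JI,YAW,(0,.024)), jaw2=loc(JI,YAW,(0,-.024)), mandrel=(.497,.2636), fork=(.5987,.1534), collar=(.6027,.2594))
def plan(n):
    c,yw,off,ca,w,h=P[n]; yw=np.radians(yw); best=None
    for half in (0,np.pi):
        a=np.radians(ca)+half; po,go=ori(yw+a),ori(YAW+a)
        pp,gp=loc(c,yw,(off,0)),loc(G[n],YAW,(off,0))
        qs=[robot.solve_ik(np.r_[xy,z],o) for xy,o,zs in ((pp,po,(UP,.003+h)),(gp,go,(UP,FLOOR+h))) for z in zs]
        if any(q is None for q in qs): continue
        cost=np.abs(np.array(qs)[:,6]).max()
        if best is None or cost<best[0]: best=(cost,pp,po,gp,go,w,h)
    return best
def pick(n):
    _,pp,po,gp,go,w,h=plan(n)
    robot.reach(np.r_[pp,UP],po); robot.set_gripper(min(w+.024,.085))
    robot.move_straight(np.r_[pp,.003+h],max_speed=.1); robot.set_gripper(0.)
    print(n,"gap",robot.current_finger_gap(),"force",robot.current_grasp_force())
    robot.move_straight(np.r_[pp,UP],max_speed=.12)
    g=robot.current_finger_gap(); print("lifted gap",g,"ft",np.round(robot.current_ft_force(),1),"t",robot.current_time())
    return abs(g-w)<.006
def place(n):
    _,pp,po,gp,go,w,h=plan(n)
    robot.reach(np.r_[gp,UP],go)
    robot.move_straight(np.r_[gp,FLOOR+h+.008],max_speed=.12); f0=np.array(robot.current_ft_force())
    robot.move_straight(np.r_[gp,FLOOR+h+.0008],max_speed=.03)
    print("dF",np.round(np.array(robot.current_ft_force())-f0,1),"tcp",np.round(robot.current_ee_pos(),4),"want",gp.round(4))
    robot.set_gripper(w+.02); robot.move_straight(np.r_[gp,UP],max_speed=.15)
    print("placed",n,"t",robot.current_time())
E
python3 - <<'E'
from act import *
for n in P:
    b=plan(n); print(n, None if b is None else (b[0].round(2),b[1].round(3),b[3].round(3)))
if pick("jaw1"): place("jaw1")
E
```

```text
jaw1 (np.float64(0.3), array([ 0.46 , -0.189]), array([0.494, 0.182]))
jaw2 (np.float64(1.14), array([ 0.552, -0.251]), array([0.492, 0.134]))
mandrel (np.float64(1.47), array([ 0.436, -0.284]), array([0.487, 0.264]))
fork (np.float64(1.57), array([ 0.465, -0.078]), array([0.594, 0.154]))
collar (np.float64(1.74), array([ 0.556, -0.153]), array([0.603, 0.259]))
jaw1 gap 0.04226337758731201 force 59.09528687596321
lifted gap 0.04270984727044123 ft [ 0.2 -0.2 -1.5] t 6.9917
dF [-0.8 -0.4  1.4] tcp [0.494  0.1817 0.0413] want [0.494  0.1816]
placed jaw1 t 10.6917
```

Quick and clean. `place` must reuse the pick's half-turn choice, otherwise the fork could end up reversed, so I'll fix that. Then I'll check this placing and do the second jaw and the collar.

```bash
python3 - <<'E'
s=open("act.py").read()
s=s.replace("def plan(n):\n","PL={}\ndef plan(n):\n    if n not in PL: PL[n]=_plan(n)\n    return PL[n]\ndef _plan(n):\n")
open("act.py","w").write(s)
E
python3 - <<'E'
from act import *
from meas import *
for n in ("jaw2","collar"):
    if not pick(n): break
    place(n)
robot.reach([.45,0,.3],ori(np.pi/2))
f=grab_frame("top"); np.savez("top1.npz",**f)
cv2.imwrite("pics/t1.png",cv2.resize(f["img"][130:260,80:380,::-1],None,fx=2.6,fy=2.6,interpolation=cv2.INTER_CUBIC)); print(robot.current_time())
E
```

```text
jaw2 gap 0.042448051692160677 force 60.453918278217316
lifted gap 0.04245587895318243 ft [-0.6  0.7 -1. ] t 15.3167
dF [-1.3  1.   0.5] tcp [0.492  0.1338 0.0413] want [0.492  0.1336]
placed jaw2 t 19.075
collar gap 0.03915050279870566 force 58.7761377543211
lifted gap 0.03912508448360925 ft [-0.5 -1.2 -2.2] t 23.2333
dF [1.9 1.  2. ] tcp [0.6029 0.2596 0.0415] want [0.6027 0.2594]
placed collar t 27.0833
29.5
```

View pics/t1.png

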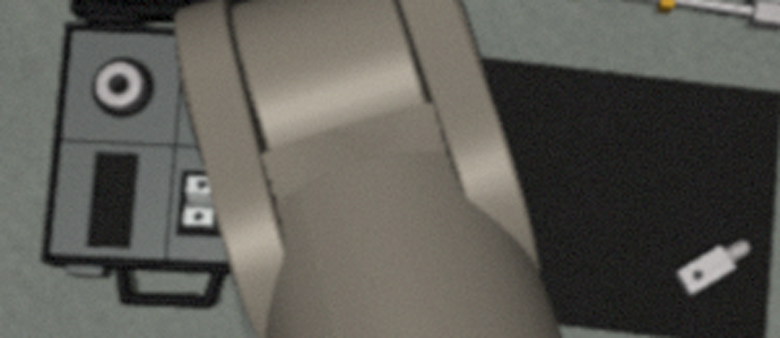

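The crop shows the collar centred in its pocket (120,87) and one jaw in its bay (200,200). The arm hides the other jaw and the fork, and the mandrel is untouched. Fork and mandrel are next.

```bash
python3 - <<'E'
from act import *
from meas import *
for n in ("fork","mandrel"):
    if not pick(n): break
    place(n)
robot.reach([.45,-.4,.3],ori(np.pi/2))
f=grab_frame("top"); np.savez("top2.npz",**f); p=cloud(f)
c=rect(f,0.054,.42,.69,.09,.33); cv2.imwrite("pics/t2.png",c[:,:,::-1])
for n,q in G.items():
    m=(np.abs(p[...,0]-q[0])<.05)&(np.abs(p[...,1]-q[1])<(.02 if "jaw" in n else .05))&(p[...,2]>.0475)
    h=p[m]; print(n,"goal",np.round(q,4),"bbox mid",((h.min(0)+h.max(0))/2).round(4)[:2],"size",np.ptp(h[:,:2],axis=0).round(3),"z",np.median(h[:,2]).round(4))
print(robot.current_time())
E
```

```text
fork gap 0.04638854440259071 force 58.77164036035538
lifted gap 0.046406250136249556 ft [-0.4 -0.7 -4.7] t 34.8583
dF [ 0.2  0.3 -0.1] tcp [0.5937 0.1537 0.0413] want [0.5937 0.1536]
placed fork t 38.2
mandrel gap 0.022459118889222977 force 58.557679653167725
lifted gap 0.02225389200109134 ft [-0.   0.2 -2.3] t 43.5917
dF [ 0.1 -0.1  1. ] tcp [0.487  0.2641 0.0433] want [0.487 0.264]
placed mandrel t 47.8417
jaw1 goal [0.494  0.1816] bbox mid [0.4942 0.1817] size [0.043 0.029] z 0.0538
jaw2 goal [0.492  0.1336] bbox mid [0.493  0.1346] size [0.045 0.028] z 0.0534
mandrel goal [0.497  0.2636] bbox mid [0.499  0.2652] size [0.072 0.026] z 0.0538
fork goal [0.5987 0.1534] bbox mid [0.5992 0.1552] size [0.058 0.049] z 0.0539
collar goal [0.6027 0.2594] bbox mid [0.6024 0.2601] size [0.041 0.04 ] z 0.054
50.3333
```

View pics/t2.png

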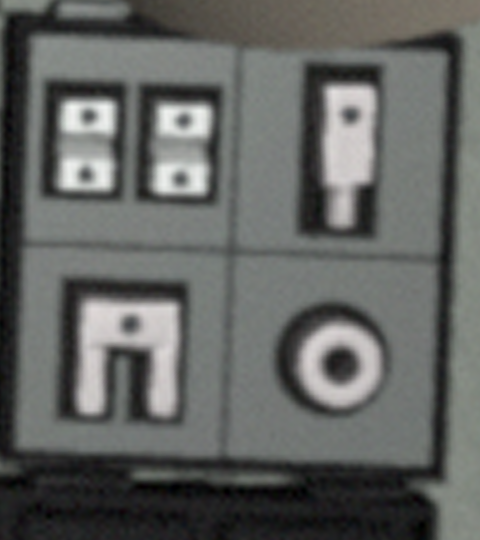

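The orthophoto shows all five parts flat in their pockets: jaws at (87,145) and (180,150), mandrel (343,150), fork over its tongue (127,350) and collar (340,363). Their tops are at z≈0.054, which is the floor plus 24 mm, and they are within about 3 mm of centre.

```bash
python3 -c "
from rig import robot
print(robot.hand_in())"
```

```text
the job is handed in; nothing more can be done
None
```

All five parts are flat in their pockets, each within about 3 mm of its pocket's centre by the top camera, the yellow tool was not touched, and the job was handed in at about 50 s (no verdict was returned).

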